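# Load the pedalboard, leave the look-alike boxes

### The job

Load the pedalboard: set each of the four loose pedals (slim mini pedal, three-knob pedal, square tap pedal, volume pedal) gently down in the middle of the rubber pad cut to the shape of its base, lined up with the pad, with the footswitch end (on the volume pedal the low heel end) towards the front of the board, the long side nearest the robot. The power brick and the DI box look much the same but do not go on the board: leave them where they are.

Things in the scene. Friction and masses are not known exactly. Their poses are not given: they have to be found in the camera images.
- slim_center (a point): Slim mini effect pedal: metal box 93 x 40 x 36 mm with one big black knob at one end and one round steel footswitch at the other (top of the switch 50 mm up), 0.2 kg, loose on the table. Point: centre of the box, 18 mm above its underside; x along its length (+x to the knob end, -x to the footswitch end), y across, z up.
- drive_center (a point): Three-knob effect pedal: metal box 112 x 60 x 36 mm with three small black knobs at one end and one round steel footswitch at the other (50 mm up), 0.34 kg, loose. Point: centre of the box, 18 mm above its underside; x along its length (+x to the knob end, -x to the footswitch end), y across, z up.
- tap_center (a point): Square tap pedal: metal box 62 x 62 x 36 mm with one wide steel footswitch in the middle of its top (50 mm up) and no knob, 0.22 kg, loose. Point: centre of the box, 18 mm above its underside; x along its length (it has no front: any side of it may face the front), y across, z up.
- volume_center (a point): Volume pedal: metal box 130 x 64 x 34 mm that carries a fixed, ribbed black treadle plate sloping up from the low heel end to the high toe end (64 mm up), where a steel strip crosses it, no knob or footswitch, 0.52 kg, loose. Point: centre of the box, 17 mm above its underside; x along its length (+x to the toe end, -x to the heel end), y across, z up.
- pad_slim_front (a point): Pad of the slim mini pedal: flat black rubber, 117 x 64 mm, 3 mm thick, fixed in the pedalboard, 12 mm larger all round than the pedal. Point: middle of its front edge (towards the board's front and the robot), on its top face; +x runs back across the pad, whose centre is 58.5 mm along +x; z up. The four pads lie side by side, 104 mm apart centre to centre, in any order.
- pad_drive_front (a point): Pad of the three-knob pedal: flat black rubber, 136 x 84 mm, 3 mm thick, fixed in the pedalboard, 12 mm larger all round than the pedal. Point: middle of its front edge (towards the board's front and the robot), on its top face; +x runs back across the pad, whose centre is 68.0 mm along +x; z up. The pads' tops are 9 mm above the table.
- pad_tap_front (a point): Pad of the square tap pedal: flat black rubber, 86 x 86 mm, 3 mm thick, fixed in the pedalboard, 12 mm larger all round than the pedal. Point: middle of its front edge (towards the board's front and the robot), on its top face; +x runs back across the pad, whose centre is 43.0 mm along +x; z up. The pedalboard is a fixed tray 176 x 428 mm.
- pad_volume_front (a point): Pad of the volume pedal: flat black rubber, 154 x 88 mm, 3 mm thick, fixed in the pedalboard, 12 mm larger all round than the pedal. Point: middle of its front edge (towards the board's front and the robot), on its top face; +x runs back across the pad, whose centre is 77.0 mm along +x; z up. The board's rim is 22 mm above the table.
- brick_center (a point): Power brick, not a pedal: metal box 96 x 42 x 34 mm like the slim pedal, but its flat top has no knob and no footswitch, only a row of five small sockets. 0.3 kg, loose; to be left alone. Point: its centre, 17 mm up; x along its length.
- dibox_center (a point): DI box, not a pedal: metal box 116 x 62 x 39 mm like the three-knob pedal, but with a flat overhanging lid and two tiny slide switches, no knob and no footswitch. 0.45 kg, loose; to be left alone. Point: its centre, 19.5 mm up; x along its length.
Mind the look-alikes: they are no part of the job. Leave any orange look-alike of the part that bears volume_center alone.

How it is judged (in metres and radians):
At the end, for the whole second after the job is handed in: All four pedals stand flat on their own pads, centres within 12 mm of the pad's centre along and across, within 0.15 rad of the pad, footswitch or heel end to the front (tap pedal any side), released, at rest; power brick and DI box within 20 mm of their starts (x of slim_center in the frame of pad_slim_front between 0.0465 and 0.0705 m and y of slim_center in the frame of pad_slim_front between -0.012 and 0.012 m and z of slim_center in the frame of pad_slim_front between 0.014 and 0.022 m and angle between each of slim_center, drive_center, tap_center, volume_center's own z axis and vertical below 0.06 rad and angle between the x axis of slim_center and the x axis of pad_slim_front, either way round below 0.15 rad and x of pad_slim_front in the frame of slim_center below 0 m and linear speed of each of slim, drive, tap, volume below 0.02 m/s and angular speed of each of slim, drive, tap, volume below 0.2 rad/s and x of drive_center in the frame of pad_drive_front between 0.056 and 0.08 m and y of drive_center in the frame of pad_drive_front between -0.012 and 0.012 m and z of drive_center in the frame of pad_drive_front between 0.014 and 0.022 m and angle between the x axis of drive_center and the x axis of pad_drive_front, either way round below 0.15 rad and x of pad_drive_front in the frame of drive_center below 0 m and x of tap_center in the frame of pad_tap_front between 0.031 and 0.055 m and y of tap_center in the frame of pad_tap_front between -0.012 and 0.012 m and z of tap_center in the frame of pad_tap_front between 0.014 and 0.022 m and (angle between the x axis of tap_center and the x axis of pad_tap_front, either way round below 0.15 rad or angle between the x axis of tap_center and the y axis of pad_tap_front, either way round below 0.15 rad) and x of volume_center in the frame of pad_volume_front between 0.065 and 0.089 m and y of volume_center in the frame of pad_volume_front between -0.012 and 0.012 m and z of volume_center in the frame of pad_volume_front between 0.013 and 0.021 m and angle between the x axis of volume_center and the x axis of pad_volume_front, either way round below 0.15 rad and x of pad_volume_front in the frame of volume_center below 0 m and distance of each of brick_center, dibox_center from where it was at the start of the episode below 0.02 m); the robot touches nothing.
It fails at once if the power brick is moved more than 20 mm (distance of brick_center from where it was at the start of the episode above 0.02 m).
It fails at once if the DI box is moved more than 20 mm (distance of dibox_center from where it was at the start of the episode above 0.02 m).
It fails at once if a pedal is let fall or thrown (faster than 0.5 m/s, a fall of some 13 mm, with no finger on it) ((linear speed of slim above 0.5 m/s and contact force between slim and the fingers below 0.05 N) or (linear speed of drive above 0.5 m/s and contact force between drive and the fingers below 0.05 N) or (linear speed of tap above 0.5 m/s and contact force between tap and the fingers below 0.05 N) or (linear speed of volume above 0.5 m/s and contact force between volume and the fingers below 0.05 N)).
It also fails if it takes over 118 s, if anything falls off the work surface, if the arm or the gripper's body presses on something with over 40 N, if the wrist force passes 120 N, or if a joint passes its speed limit or range.

### The arm

A 6-joint arm with a two-finger parallel gripper is mounted at the origin on the work surface. World frame = base frame: x ahead of the robot, y to its left, z up, the work surface at z = 0. Lengths are in m, angles in degrees, forces in N, time in s.
With the tool pointing down it reaches from about 0.4 to 0.825 m from the base axis. Payload 7 kg.
Tool frame: the origin (TCP) lies at the very end of the fingers, on their centre line; the grasp point (between the pads) lies 19 mm behind it (r.hold_point_z is the distance from the TCP to the grasp point, in m); x points along the fingers, y is the direction in which the jaws open and shut, and the axes are right-handed (so a half turn about x gives the same grasp; the last joint's range is limited). The gripper opens to 88 mm and grips with 3 to 60 N. Pads are 19 mm wide; open, the fingers measure 130 mm over their backs; the gripper's body (78 mm by 193 mm) begins 47 mm behind the grasp point.
Start: joints at [-47.034, 20.546, 0.682, 0, -70.136, -16.507], TCP at [0.301, -0.604, 0.227] pointing down, gripper open.
Joint ranges: [-176.03, 176.03], [-82.01, 121.73], [-58.28, 71.71], [-173.87, 95.51], [-174.79, -0.11], [-173.66, 173.66]. Speed limits (degrees/s): [136.94, 136.94, 172.46, 180, 180, 180].

### API

Orientations are given as [roll, pitch, yaw] about the fixed x, y, z axes, in that order (R = Rz(yaw) Ry(pitch) Rx(roll)).
In Python, from plant import r gives the robot as it stands. The module is installed in compiled form; this text tells all that it offers.
- The arm moves only by the shell command python3 -m creep 'ROWS' [FORCE]. ROWS is JSON, a list of rows, each a list of 7 numbers: the turn, a rotation vector about the tool's x, y, z in rad, then the shift along the tool's x, y, z in cm, then the opening in per cent of the stroke, from 0 (shut) to 100 (fully open). In form: [[rx, ry, rz, x, y, z, fingers], ...]. A call has 1 to 8 rows; each row shifts and turns the commanded pose from where the row before left it, along the tool's axes as they then stand; what a row does not reach is not made up. A row lasts 1/10 s, in which the tool goes at most 50 mm and 8.59 degrees, less where a joint would pass 70% of its speed; a pose out of reach is approached as far as the arm can. A call is refused whole if a number of a shift passes 5 or a number of a turn 0.15, either way. A call with a gripper value outside its range is refused whole. The fingers move at their own pace and stop on an object; FORCE is the grip in N (left out, the last holds). Time passes only in rows, so rows that do not move let the fingers close. It gives the time, the measured TCP pose, the force and the opening at its end, in the units of the state.
- r.get_state(): the state, without advancing time (a new reading comes with each control period).
- r.capture(name): name is "side" or "top"; returns (picture, depth): 400x640x3 uint8, blue, green, red; 400x640 float32, m along the optical axis (not along the pixel's ray), 0 where there is no reading.
- r.camera_info(name): a dict with "fovy" (degrees; the focal length in pixels is half the picture's height over the tangent of half this angle, whatever the lens; pixels are square), "cx", "cy" (the principal point, pixels), "camera_from_world" (4x4, takes a point from world to camera coordinates). Camera axes: x right, y down, z forward; pixel columns grow to the right and rows downward; lengths in m; the calibration is good to about 2 mm. A picture is of the moment at which its call begins. camera_info takes no time and is no camera call.
- r.close_job(): hands the job in, once; it reports no verdict.
Trained networks look in the newest picture that a camera, given by its name, has taken for a name from the list of things; names that differ only in an ending like _2 or _b are one class to them, and where a whole thing is asked for, a point or a joint stands for the part that bears it (a point fixed in the world has none). Each returns a list of dicts, best first, with "score" (0 to 1); they miss things now and then, are a little off and sometimes report something else, mostly with a low value. They report only what shows in the picture. A call takes as long as a camera call. They do not tell look-alikes from the thing itself.
- r.look_for(query, camera): "rect" ([left, top, right, bottom] in pixels, round what is visible of it).
- r.masks_of(query, camera): "pixels" (400x640 bool, what is visible of it) and "rect" ([left, top, right, bottom] in pixels, round what is visible of it).
The state is a dict: "time_s": time; "joints": joint angles; "qd": joint speeds; "joint_torque": joint torques, N m; "tcp_pos": TCP position; "eef_rot": TCP orientation; "contact_force": force on the tool from outside, world axes, zero at the start; "moment": the same for the moment, N m; "gripper_width": finger opening in m.
Only numpy, scipy, OpenCV 4.12 (cv2) and the standard library are available. Lean on these libraries where they do the work, as an engineer would, in place of code of your own. Each camera call takes 0.05 s, during which the arm holds its last target. There are 200 camera calls.

## Working session

There is one attempt and no reset: what is moved stays moved. The work goes in short steps, Python scripts to look and compute and a shell command to move; the robot and the scene stay as the last step left them, time stands still between calls to the robot, and variables do not carry over. Pictures are saved under pics/ and viewed, about 12 in all and at most 16, crops included, and the job is handed in when it is done.

```bash
mkdir -p pics; cat > h.py <<'E'
import numpy as np, cv2
from plant import r
def cam(n):
    i=r.camera_info(n); f=200/np.tan(np.radians(i['fovy'])/2)
    return f,i['cx'],i['cy'],np.linalg.inv(np.array(i['camera_from_world']))
def cloud(n,d):
    f,cx,cy,T=cam(n); v,u=np.mgrid[:400,:640]
    P=np.stack([(u-cx)*d/f,(v-cy)*d/f,d,np.ones_like(d)],-1)@T.T
    return P[...,:3]
E
python3 - <<'E'
from h import *
for n in('top','side'):
    im,d=r.capture(n); cv2.imwrite(f'pics/{n}0.png',im); np.save(n+'.npy',d)
    print(n,cam(n)[3].round(3).tolist(),cam(n)[:3])
print(r.get_state(),r.hold_point_z)
E
```

```text
top [[-0.0, -0.99, 0.14, 0.36], [-1.0, 0.0, -0.002, -0.11], [0.002, -0.14, -0.99, 1.289], [0.0, 0.0, 0.0, 1.0]] (np.float64(445.27700776046913), 317.4321628665112, 197.24204927954375)
side [[0.999, -0.011, 0.044, 0.471], [-0.043, -0.544, 0.838, -1.17], [0.014, -0.839, -0.544, 0.73], [0.0, 0.0, 0.0, 1.0]] (np.float64(412.19573985039773), 326.14215968284054, 204.3935277089312)
{'time_s': 0.1, 'joints': array([-4.70339249e+01,  2.05864486e+01,  6.39453573e-01, -1.65180036e-02,
       -7.01356824e+01, -1.65063223e+01]), 'qd': array([-0.09145156, -0.13509465,  0.12611916,  0.10724003,  0.01138941,
       -0.09502672]), 'joint_torque': array([-1.21254881e-03, -5.84160125e+01,  2.93753403e+01,  7.01544017e+00,
        1.01822478e-02, -2.98039515e-05]), 'tcp_pos': array([ 0.30053195, -0.60392455,  0.22573344]), 'eef_rot': array([ 95.86999073,  89.91587645, 122.32411964]), 'contact_force': array([0.17630749, 0.28100669, 1.22623253]), 'moment': array([-0.06383682, -0.00059749,  0.06333833]), 'gripper_width': 0.08764235652002086} 0.0188
```

View pics/top0.png

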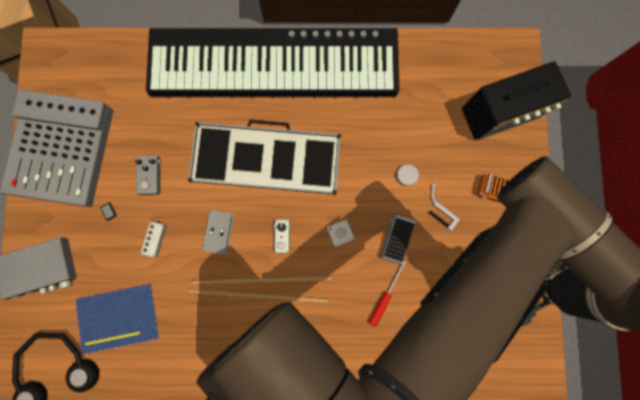

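View pics/side0.png

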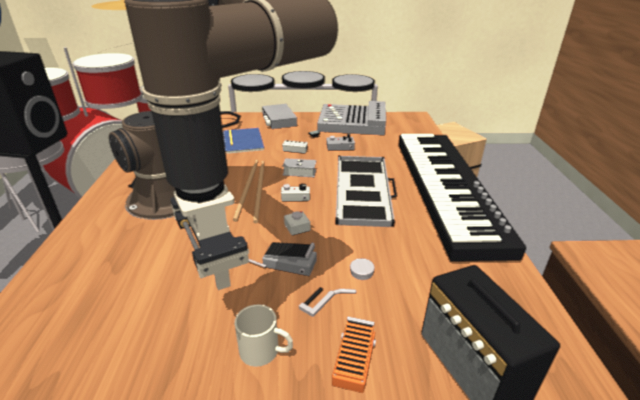

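The top view shows the pedals left to right: three-knob (148,175), brick (153,239), DI (217,231), slim (281,236), tap (341,232) and volume (399,238). The board is at (265,157), with its tap pad at (248,156) and slim pad at (284,160). The orange look-alike is at (490,187).

```bash
cat >> h.py <<'E'
def box(P,seed,zlo,zhi,rad=.09):
    """min-area rectangle of points in height band, connected to seed (world xy)"""
    m=(P[...,2]>zlo)&(P[...,2]<zhi)&(np.hypot(P[...,0]-seed[0],P[...,1]-seed[1])<rad)
    n,l,s,c=cv2.connectedComponentsWithStats(m.astype(np.uint8))
    k=1+np.argmax(s[1:,4]); q=P[l==k][:,:2].astype(np.float32)
    (cx,cy),(w,h),a=cv2.minAreaRect(q*1000)
    if w<h: w,h,a=h,w,a+90
    return round(cx,1),round(cy,1),round(w,1),round(h,1),round((a+90)%180-90,1),len(q)
E
python3 - <<'E'
from h import *
d=np.load('top.npy'); P=cloud('top',d); im=cv2.imread('pics/top0.png')
for n,(u,v) in dict(drive=(148,175),brick=(153,239),di=(217,231),slim=(281,236),tap=(341,232),vol=(395,241)).items():
    print(n,P[v,u].round(3),box(P,P[v,u],.022,.08))
print('table',P[260,120:180:10,2].round(4))
for u,v in((212,154),(248,156),(284,160),(320,163)):
    g=cv2.cvtColor(im,cv2.COLOR_BGR2GRAY)<60
    n,l,s,c=cv2.connectedComponentsWithStats(g.astype(np.uint8),connectivity=4)
    q=P[l==l[v,u]]; R=cv2.minAreaRect(q[:,:2].astype(np.float32)*1000); print('pad',R,np.median(q[:,2]),len(q))
a=cv2.resize(im[110:270,120:430],None,fx=2.58,fy=2.58,interpolation=3); cv2.imwrite('pics/z.png',a)
E
```

```text
drive [0.601 0.372 0.035] (603.7, 377.5, 114.0, 66.5, 1.7, 873)
brick [0.418 0.348 0.038] (419.7, 352.6, 98.0, 43.3, -13.8, 535)
di [0.441 0.169 0.04 ] (439.0, 170.0, 116.1, 62.7, -8.5, 924)
slim [ 0.427 -0.01   0.036] (427.2, -12.1, 90.0, 45.4, 0.0, 467)
tap [ 0.437 -0.178  0.053] (437.1, -176.2, 66.0, 61.9, 22.3, 489)
vol [ 0.36  -0.11   1.289] (424.1, -161.9, 52.6, 27.2, 26.2, 137)
table [ 0.0004  0.0013 -0.0058  0.0022 -0.0015  0.0003]
pad ((525.54736328125, 96.33010864257812), (507.366943359375, 150.9689178466797), 34.74027633666992) 0.008230507544118915 1319
pad ((521.7415771484375, 25.368408203125), (409.516845703125, 101.93424987792969), 26.021764755249023) 0.008314767243194798 680
pad ((531.2977294921875, -34.938507080078125), (365.5724792480469, 79.28446960449219), 11.511893272399902) 0.008644145041622808 692
pad ((534.981689453125, -104.08789825439453), (76.08458709716797, 347.2239685058594), 84.82501220703125) 0.00846898302515342 1095
```

View pics/z.png

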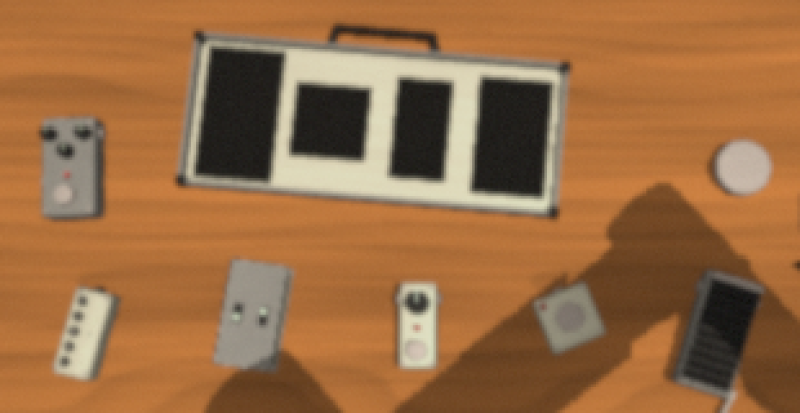

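The crop shows the pads left to right as volume (largest), tap, slim and drive. The drive and slim footswitches already face the robot.

```bash
cat >> h.py <<'E'
def plane(n,uv,z):
    f,cx,cy,T=cam(n); uv=np.asarray(uv,float)
    D=np.stack([(uv[:,0]-cx)/f,(uv[:,1]-cy)/f,np.ones(len(uv))],-1)@T[:3,:3].T
    return (T[:3,3]+D*((z-T[2,3])/D[:,2])[:,None])[:,:2]
def rect(q):
    (x,y),(w,h),a=cv2.minAreaRect((q*1000).astype(np.float32))
    if w<h: w,h,a=h,w,a+90
    return [round(float(t),1) for t in(x,y,w,h,(a+90)%180-90)]
E
python3 - <<'E'
from h import *
d=np.load('top.npy'); P=cloud('top',d); P[d==0]=9; im=cv2.imread('pics/top0.png')
g=cv2.cvtColor(im,cv2.COLOR_BGR2GRAY)<75; g=cv2.morphologyEx(g.astype(np.uint8),2,np.ones((3,3)))
n,l,s,c=cv2.connectedComponentsWithStats(g,connectivity=4)
for u,v in((212,154),(248,156),(284,160),(320,163)):
    vv,uu=np.where(l==l[v,u]); print('pad',rect(plane('top',np.c_[uu,vv],.009)), s[l[v,u]])
for n,s in dict(drive=(.603,.377),slim=(.427,-.012),tap=(.437,-.176)).items():
    print(n,box(P,s,.028,.040))
v0=plane('top',[(399,238)],.04)[0]; print(v0,box(P,v0,.022,.08))
m=(np.hypot(P[...,0]-v0[0],P[...,1]-v0[1])<.09)&(P[...,2]>.022); Q=P[m]
for x in np.arange(.34,.52,.02):
    k=Q[abs(Q[:,0]-x)<.01]; print(round(x,2),len(k),k[:,1:].mean(0).round(3) if len(k) else'')
# outline in colour
for n in('slim','drive','tap','volume'):
    for o in r.masks_of(n+'_center','top')[:3]:
        vv,uu=np.where(o['pixels']); print(n,round(o['score'],2),o['rect'],rect(plane('top',np.c_[uu,vv],.034)))
E
```

```text
pad [670.1, 196.0, 146.7, 82.4, -4.9] [ 196  129   33   50 1359]
pad [661.1, 92.6, 80.1, 79.0, 84.8] [233 143  30  28 715]
pad [652.3, -10.6, 109.6, 58.2, -4.9] [272 141  23  38 724]
pad [643.4, -114.0, 128.4, 78.3, -4.7] [ 304  141   29   44 1136]
drive (603.6, 376.9, 112.7, 63.2, 3.6, 667)
slim (427.1, -11.5, 90.0, 37.4, 0.4, 333)
tap (435.3, -177.0, 62.1, 61.6, -68.3, 370)
[ 0.4208774  -0.34074382] (418.7, -339.4, 130.0, 71.6, -17.3, 1072)
0.34 932 [-0.337  0.708]
0.36 1366 [-0.347  0.64 ]
0.38 1280 [-0.362  0.597]
0.4 1051 [-0.375  0.557]
0.42 734 [-0.386  0.515]
0.44 602 [-0.391  0.472]
0.46 605 [-0.389  0.447]
0.48 141 [-0.378  0.361]
0.5 0 
slim 0.96 [273.6, 221.8, 290.7, 253.1] [427.1, -12.6, 89.8, 45.1, -0.0]
drive 0.83 [137.5, 156.5, 162.2, 196.7] [600.8, 372.8, 115.4, 69.0, 2.8]
tap 0.55 [329.5, 221.0, 353.3, 249.6] [435.5, -175.8, 62.4, 62.0, -68.4]
volume 0.58 [479.5, 177.2, 508.2, 201.4] [566.2, -608.8, 75.1, 74.4, 69.7]
```

```bash
cat >> h.py <<'E'
from scipy.spatial.transform import Rotation as Ro
def go(xyz_mm,obj_yaw,quiet=False):
    """rows needed from here: turn about tool x (jaws across obj_yaw), then shift in tool axes (cm) after that turn"""
    s=r.get_state(); R=Ro.from_euler('xyz',s['eef_rot'],degrees=True); M=R.as_matrix()
    jaw=np.degrees(np.arctan2(M[1,1],M[0,1])); dy=(obj_yaw+90-jaw+90)%180-90
    tilt=M[:,0]
    z=Ro.from_euler('z',dy,degrees=True)
    # level target with same heading
    h=np.radians(jaw+dy); Y=np.array([np.cos(h),np.sin(h),0]); X=np.array([0,0,-1.]); T=np.c_[X,Y,np.cross(X,Y)]
    rv=Ro.from_matrix(M.T@T).as_rotvec()
    sh=T.T@(np.array(xyz_mm)/1000-s['tcp_pos'])*100
    print('t',round(s['time_s'],1),'tcp',(s['tcp_pos']*1000).round(1),'jaw',round(jaw,1),'turn',rv.round(3),'shift',sh.round(2),'w',round(s['gripper_width']*1000,1),'F',s['contact_force'].round(1),'j',s['joints'].round(0))
E
python3 - <<'E'
from h import *
d=np.load('top.npy'); P=cloud('top',d); P[d==0]=9
v0=(.42,-.34)
m=(np.hypot(P[...,0]-v0[0],P[...,1]-v0[1])<.09)&(P[...,2]>.022)&(P[...,2]<.08); Q=P[m]
for x in np.arange(.34,.5,.02):
    k=Q[abs(Q[:,0]-x)<.01]; print(round(x,2),len(k),k[:,1:].mean(0).round(3) if len(k) else'')
g=(P[...,2]>.022)&(P[...,2]<.036)&(np.hypot(P[...,0]-v0[0],P[...,1]-v0[1])<.09)
print(rect(P[(P[...,2]>.015)&(P[...,2]<.08)&(np.hypot(P[...,0]-v0[0],P[...,1]-v0[1])<.1)][:,:2]))
go((437-2,-177,100),21.7); go((435,-177,100),-68.3)
E
```

```text
0.34 2 [-0.348  0.03 ]
0.36 113 [-0.328  0.038]
0.38 170 [-0.324  0.044]
0.4 190 [-0.331  0.047]
0.42 171 [-0.336  0.05 ]
0.44 171 [-0.343  0.052]
0.46 191 [-0.349  0.056]
0.48 64 [-0.34   0.051]
[406.0, -336.3, 156.1, 71.6, -16.5]
t 0.3 tcp [ 300.7 -604.2  226.3] jaw 116.5 turn [ 0.083 -0.    -0.001] shift [12.63 34.72 28.27] w 87.4 F [-0.5  0.5  1. ] j [-47.  21.   1.  -0. -70. -17.]
t 0.3 tcp [ 300.7 -604.2  226.3] jaw 116.5 turn [-1.488  0.    -0.   ] shift [ 12.63 -28.27  34.72] w 87.4 F [-0.5  0.5  1. ] j [-47.  21.   1.  -0. -70. -17.]
```

```bash
python3 -m creep '[[0.083,0,0,0,0,0,100],[0,0,0,0,3.4,2.8,100],[0,0,0,0,3.8,3.1,100],[0,0,0,0,3.8,3.1,100],[0,0,0,0,3.8,3.1,100],[0,0,0,0,3.8,3.1,100],[0,0,0,0,3.8,3.1,100],[0,0,0,0,3.8,3.1,100]]' 25
python3 -m creep '[[0,0,0,1,3.8,3.1,100],[0,0,0,3,3,2.4,100],[0,0,0,4,1,0.8,100],[0,0,0,0,0,0,100],[0,0,0,0,0,0,100]]'
python3 -c "
from h import *
go((435.5,-176.5,17),21.7)"
```

```text
time_s: 1.1
tcp_pos: [0.4029, -0.2799, 0.2268]
eef_rot: [-33.6, 90.0, -11.9]
contact_force: [1.7, -0.1, 0.2]
gripper_width: 0.0875
time_s: 1.6
tcp_pos: [0.4323, -0.1861, 0.1469]
eef_rot: [-176.0, 89.9, -154.2]
contact_force: [-0.8, 0.6, 1.0]
gripper_width: 0.0872
t 1.6 tcp [ 432.3 -186.1  146.9] jaw 111.8 turn [ 0.002 -0.001  0.   ] shift [12.99  0.77  0.65] w 87.2 F [-0.8  0.6  1. ] j [  1.   5. -31.   0. -54. -69.]
```

```bash
python3 -m creep '[[0,0,0,3,0.8,0.6,100],[0,0,0,4,0,0,100],[0,0,0,3,0,0,100],[0,0,0,2,0,0,100],[0,0,0,1,0,0,100],[0,0,0,0,0,0,100]]'
python3 -m creep '[[0,0,0,0,0,0,0],[0,0,0,0,0,0,0],[0,0,0,0,0,0,0],[0,0,0,0,0,0,0],[0,0,0,0,0,0,0],[0,0,0,0,0,0,0],[0,0,0,0,0,0,0],[0,0,0,0,0,0,0]]' 25
python3 -c "
from h import *
go((661.1,92.6,100),-4.9)
go((435.5,-176.5,17),21.7)"
```

```text
time_s: 2.2
tcp_pos: [0.4353, -0.1771, 0.0167]
eef_rot: [-174.9, 90.0, -153.2]
contact_force: [-0.2, -0.8, 0.1]
gripper_width: 0.0877
time_s: 3.0
tcp_pos: [0.4355, -0.1764, 0.0174]
eef_rot: [-32.9, 89.9, -11.2]
contact_force: [-1.3, 1.2, 6.9]
gripper_width: 0.0618
t 3.0 tcp [ 435.5 -176.4   17.4] jaw 111.7 turn [0.465 0.001 0.   ] shift [-8.26 28.72 20.18] w 61.8 F [-1.3  1.2  6.9] j [  2.  16. -39.   0. -34. -70.]
t 3.0 tcp [ 435.5 -176.4   17.4] jaw 111.7 turn [0.001 0.001 0.001] shift [ 0.04 -0.01 -0.01] w 61.8 F [-1.3  1.2  6.9] j [  2.  16. -39.   0. -34. -70.]
```

```bash
python3 -m creep '[[0,0,0,-1.5,0,0,0],[0,0,0,-3,0,0,0],[0.1,0,0,-3,0,0,0],[0.125,0,0,-1,0,0,0],[0.125,0,0,0,0,0,0],[0.115,0,0,0,0,0,0],[0,0,0,0,2,1.4,0],[0,0,0,0,3.2,2.25,0]]'
python3 -m creep '[[0,0,0,0,3.4,2.4,0],[0,0,0,0,3.4,2.4,0],[0,0,0,0,3.4,2.4,0],[0,0,0,0,3.4,2.4,0],[0,0,0,0,3.4,2.4,0],[0,0,0,0,3.2,2.2,0],[0,0,0,0,2,1.4,0],[0,0,0,0,0,0,0]]'
python3 -c "
from h import *
go((661.1,92.6,26),-4.9)"
```

```text
time_s: 3.8
tcp_pos: [0.4746, -0.1279, 0.1015]
eef_rot: [170.7, 89.9, 165.6]
contact_force: [0.8, -0.7, -2.4]
gripper_width: 0.0618
time_s: 4.6
tcp_pos: [0.6518, 0.0827, 0.1005]
eef_rot: [-158.8, 90.0, -163.6]
contact_force: [0.4, 0.3, -2.6]
gripper_width: 0.0619
t 4.6 tcp [651.8  82.7 100.5] jaw 85.2 turn [ 0.002 -0.     0.   ] shift [7.45 1.07 0.84] w 61.9 F [ 0.4  0.3 -2.6] j [  24.   25.  -11.   -0.  -55. -119.]
```

```bash
python3 -m creep '[[0,0,0,2,1.07,0.84,0],[0,0,0,2,0,0,0],[0,0,0,1.5,0,0,0],[0,0,0,1,0,0,0],[0,0,0,0.5,0,0,0],[0,0,0,0.35,0,0,0],[0,0,0,0,0,0,0]]'
python3 -c "
from h import *
go((661.1,92.6,26),-4.9)"
```

```text
time_s: 5.3
tcp_pos: [0.6597, 0.0898, 0.0282]
eef_rot: [11.5, 90.0, 6.6]
contact_force: [0.7, 0.0, -0.6]
gripper_width: 0.0617
t 5.3 tcp [659.7  89.8  28.2] jaw 85.1 turn [-0.001  0.    -0.   ] shift [0.22 0.29 0.12] w 61.7 F [ 0.7  0.  -0.6] j [  25.   30.  -13.    0.  -47. -119.]
```

```bash
python3 -m creep '[[0,0,0,0.1,0.3,0.12,0],[0,0,0,0.1,0,0,0],[0,0,0,0,0,0,0],[0,0,0,0,0,0,40],[0,0,0,0,0,0,70],[0,0,0,0,0,0,90],[0,0,0,0,0,0,90],[0,0,0,0,0,0,90]]'
python3 -m creep '[[0,0,0,-2,0,0,90],[0,0,0,-4,0,0,90],[0,0,0,-4,0,0,100],[0,0,0,-3,0,0,100],[0,0,0,0,0,0,100]]'
python3 -c "
from h import *
go((427.1,-12,120),0.3)"
```

```text
time_s: 6.1
tcp_pos: [0.6611, 0.0928, 0.0262]
eef_rot: [-2.3, 90.0, -7.2]
contact_force: [0.6, -0.0, 0.0]
gripper_width: 0.0776
time_s: 6.6
tcp_pos: [0.6638, 0.0935, 0.1619]
eef_rot: [20.2, 89.5, 15.3]
contact_force: [0.1, -0.8, 0.5]
gripper_width: 0.0873
t 6.6 tcp [663.8  93.5 161.9] jaw 85.1 turn [-0.091  0.008 -0.003] shift [  4.19 -10.43 -23.73] w 87.3 F [ 0.1 -0.8  0.5] j [  25.   22.   -5.    0.  -62. -120.]
```

```bash
python3 -m creep '[[-0.091,0,0,0,0,0,100],[0,0,0,0,-1.3,-3,100],[0,0,0,0,-1.7,-3.8,100],[0,0,0,0,-1.7,-3.8,100],[0,0,0,0,-1.7,-3.8,100],[0,0,0,0,-1.7,-3.8,100],[0,0,0,2,-1.5,-3.5,100],[0,0,0,2,-0.8,-2,100]]'
python3 -m creep '[[0,0,0,0,0,0,100],[0,0,0,0,0,0,100]]'
python3 - <<'E'
from h import *
go((427.1,-12,17),0.3)
im,d=r.capture('top'); P=cloud('top',d);P[d==0]=9
print('tap',box(P,(.661,.0926),.036,.049,.06))
cv2.imwrite('pics/t1.png',cv2.resize(im[110:270,120:430],None,fx=2.58,fy=2.58,interpolation=3))
E
```

```text
time_s: 7.4
tcp_pos: [0.4219, -0.0134, 0.1157]
eef_rot: [47.5, 89.9, 47.8]
contact_force: [0.5, 0.1, 0.5]
gripper_width: 0.0877
time_s: 7.6
tcp_pos: [0.4244, -0.0125, 0.1161]
eef_rot: [-65.0, 90.0, -64.7]
contact_force: [-0.7, -0.1, 0.8]
gripper_width: 0.0878
t 7.6 tcp [424.4 -12.5 116.1] jaw 90.3 turn [-0.  0.  0.] shift [9.91 0.05 0.27] w 87.8 F [-0.7 -0.1  0.8] j [  25.    3.  -38.    0.  -49. -115.]
tap (661.0, 91.5, 63.0, 62.6, -5.4, 358)
```

View pics/t1.png

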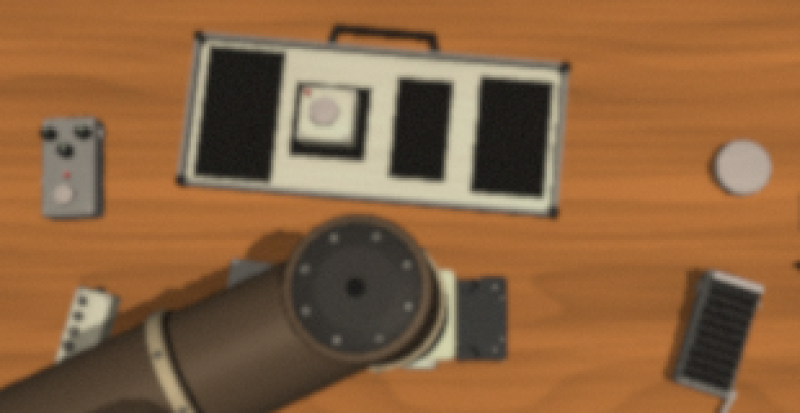

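The crop shows the tap pedal centred on its pad, apart from parallax; the depth fit gives 661.0, 91.5. The volume pedal's steel strip (toe) points away from the robot, as wanted. Next I grip the slim pedal.

```bash
python3 -m creep '[[0,0,0,3,0.05,0.27,100],[0,0,0,3,0,0,100],[0,0,0,2.4,0,0,100],[0,0,0,1.1,0,0,100],[0,0,0,0.4,0,0,100],[0,0,0,0,0,0,100]]'
python3 -m creep '[[0,0,0,0,0,0,0],[0,0,0,0,0,0,0],[0,0,0,0,0,0,0],[0,0,0,0,0,0,0],[0,0,0,0,0,0,0],[0,0,0,0,0,0,0],[0,0,0,0,0,0,0],[0,0,0,0,0,0,0]]' 25
python3 -c "
from h import *
go((652.3,-10.6,100),-4.9)"
```

```text
time_s: 8.25
tcp_pos: [0.4279, -0.0115, 0.0169]
eef_rot: [-143.0, 90.0, -142.7]
contact_force: [-0.0, -0.9, 1.5]
gripper_width: 0.0877
time_s: 9.05
tcp_pos: [0.4274, -0.0116, 0.0172]
eef_rot: [33.7, 90.0, 34.0]
contact_force: [-0.5, -0.1, 1.9]
gripper_width: 0.0396
t 9.1 tcp [427.4 -11.6  17.2] jaw 90.3 turn [ 0.09  0.   -0.  ] shift [-8.28  2.02 22.4 ] w 39.6 F [-0.5 -0.1  1.9] j [  25.   13.  -45.   -0.  -33. -115.]
```

```bash
python3 -m creep '[[0,0,0,-1.5,0,0,0],[0,0,0,-3,0,0,0],[0.09,0,0,-3,0,0,0],[0,0,0,-0.8,0.2,2.2,0],[0,0,0,0,0.35,3.8,0],[0,0,0,0,0.35,4,0],[0,0,0,0,0.35,4,0],[0,0,0,0,0.35,4,0]]'
python3 -m creep '[[0,0,0,0,0.35,3.2,0],[0,0,0,0,0.1,1.2,0],[0,0,0,0,0,0,0],[0,0,0,0,0,0,0]]'
python3 -c "
from h import *
go((652.3,-10.6,26.2),-4.9)"
```

```text
time_s: 9.85
tcp_pos: [0.6089, -0.0114, 0.0993]
eef_rot: [-170.3, 89.9, -175.2]
contact_force: [0.5, 0.2, -2.1]
gripper_width: 0.0395
time_s: 10.25
tcp_pos: [0.6508, -0.0106, 0.099]
eef_rot: [-170.3, 89.9, -175.2]
contact_force: [-0.6, 0.1, -2.7]
gripper_width: 0.0399
t 10.2 tcp [650.8 -10.6  99. ] jaw 85.1 turn [-0.    -0.002  0.   ] shift [7.28 0.01 0.15] w 39.9 F [-0.6  0.1 -2.7] j [  16.   24.  -12.   -0.  -54. -111.]
```

```bash
python3 -m creep '[[0,0,0,2,0,0.15,0],[0,0,0,2,0,0,0],[0,0,0,1.5,0,0,0],[0,0,0,1,0,0,0],[0,0,0,0.4,0,0,0],[0,0,0,0.2,0,0,0],[0,0,0,0.15,0,0,0],[0,0,0,0,0,0,0]]'
python3 -c "
from h import *
go((652.3,-10.6,26.2),-4.9)"
```

```text
time_s: 11.05
tcp_pos: [0.654, -0.0104, 0.028]
eef_rot: [18.0, 90.0, 13.1]
contact_force: [0.5, -1.0, -2.8]
gripper_width: 0.0399
t 11.1 tcp [654.  -10.4  28. ] jaw 85.1 turn [ 0.     0.001 -0.   ] shift [ 0.18 -0.03 -0.17] w 39.9 F [ 0.5 -1.  -2.8] j [  16.   29.  -15.    0.  -46. -111.]
```

```bash
python3 -m creep '[[0,0,0,0.1,0,-0.1,0],[0,0,0,0.1,0,0,0],[0,0,0,0,0,0,0],[0,0,0,0,0,0,25],[0,0,0,0,0,0,50],[0,0,0,0,0,0,70],[0,0,0,0,0,0,70],[0,0,0,0,0,0,70]]'
python3 -m creep '[[0,0,0,-2,0,0,70],[0,0,0,-4,0,0,90],[0,0,0,-4,0,0,100],[0,0,0,-3,0,0,100],[0,0,0,0,0,0,100]]'
python3 -c "
from h import *
go((418.7,-339.4,120),-17)"
```

```text
time_s: 11.85
tcp_pos: [0.6528, -0.0104, 0.0255]
eef_rot: [-68.2, 90.0, -73.0]
contact_force: [-0.0, 0.1, 0.4]
gripper_width: 0.0594
time_s: 12.35
tcp_pos: [0.6556, -0.0102, 0.1611]
eef_rot: [11.9, 89.5, 7.0]
contact_force: [0.3, -0.1, -1.2]
gripper_width: 0.0854
t 12.3 tcp [655.6 -10.2 161.1] jaw 85.2 turn [ 0.212  0.008 -0.003] shift [  4.11 -38.41 -13.03] w 85.4 F [ 0.3 -0.1 -1.2] j [  16.   21.   -7.    0.  -61. -111.]
```

```bash
python3 -m creep '[[0.1,0,0,0,0,0,100],[0.112,0,0,0,0,0,100],[0,0,0,0,-2,-0.7,100],[0,0,0,0,-4,-1.35,100],[0,0,0,0,-4,-1.35,100],[0,0,0,0,-4,-1.35,100]]'
python3 - <<'E'
from h import *
im,d=r.capture('top'); P=cloud('top',d);P[d==0]=9
for lo,hi in((.015,.08),(.022,.08),(.05,.075)): print('vol',box(P,(.419,-.340),lo,hi))
g=cv2.cvtColor(im,cv2.COLOR_BGR2GRAY)
print('slim',box(P,(.652,-.0106),.036,.049,.06))
go((418.7,-339.4,120),-17)
cv2.imwrite('pics/t2.png',cv2.resize(im[190:290,330:480],None,fx=4,fy=4,interpolation=3))
E
```

```text
time_s: 12.95
tcp_pos: [0.5644, -0.1317, 0.1549]
eef_rot: [-162.4, 89.9, -179.3]
contact_force: [0.4, -0.7, -0.1]
gripper_width: 0.0879
vol (418.2, -340.5, 130.6, 70.6, -16.4, 1099)
vol (418.7, -339.6, 130.1, 70.0, -18.0, 1073)
vol (431.6, -344.9, 89.9, 56.5, -16.1, 500)Traceback (most recent call last):
  File "<stdin>", line 5, in <module>
  File "h.py", line 14, in box
    k=1+np.argmax(s[1:,4]); q=P[l==k][:,:2].astype(np.float32)
        ~~~~~~~~~^^^^^^^^^
    return _wrapfunc(a, 'argmax', axis=axis, out=out, **kwds)
    return bound(*args, **kwds)
ValueError: attempt to get argmax of an empty sequence
```

```bash
python3 -c "
from h import *
go((418.5,-340,17),-17)"
```

```text
t 13.0 tcp [ 560.4 -135.2  154.9] jaw 73.0 turn [-0.001 -0.003  0.001] shift [ 13.79 -23.74  -7.58] w 87.8 F [-6.2 -2.2 -1.5] j [   6.   15.  -18.   -0.  -58. -113.]
```

```bash
python3 -m creep '[[0,0,0,0,-3,-0.95,100],[0,0,0,0,-4,-1.3,100],[0,0,0,0,-4,-1.3,100],[0,0,0,0,-4,-1.3,100],[0,0,0,0,-4,-1.3,100],[0,0,0,2,-3,-1,100],[0,0,0,2,-1.7,-0.5,100],[0,0,0,0,0,0,100]]'
python3 -c "
from h import *
go((418.5,-340,17),-17)"
```

```text
time_s: 13.8
tcp_pos: [0.4198, -0.3353, 0.1127]
eef_rot: [171.5, 89.7, 154.3]
contact_force: [0.4, 0.4, -0.2]
gripper_width: 0.0877
t 13.8 tcp [ 419.8 -335.3  112.7] jaw 72.8 turn [-0.003 -0.005 -0.001] shift [ 9.57 -0.49  0.01] w 87.7 F [ 0.4  0.4 -0.2] j [-18.  14. -25.  -0. -51. -89.]
```

```bash
python3 -m creep '[[0,0,0,3,-0.4,0,100],[0,0,0,3,0,0,100],[0,0,0,2,0,0,100],[0,0,0,1,0,0,100],[0,0,0,0.4,0,0,100],[0,0,0,0,0,0,100]]'
python3 -m creep '[[0,0,0,0,0,0,0],[0,0,0,0,0,0,0],[0,0,0,0,0,0,0],[0,0,0,0,0,0,0],[0,0,0,0,0,0,0],[0,0,0,0,0,0,0],[0,0,0,0,0,0,0],[0,0,0,0,0,0,0]]' 35
python3 -c "
from h import *
go((670.1,196,120),-4.9)"
```

```text
time_s: 14.4
tcp_pos: [0.423, -0.3383, 0.0219]
eef_rot: [-46.5, 90.0, -63.5]
contact_force: [-0.2, 0.7, -0.1]
gripper_width: 0.0875
time_s: 15.2
tcp_pos: [0.423, -0.3387, 0.0223]
eef_rot: [-17.2, 89.9, -34.2]
contact_force: [-0.7, 0.1, 6.3]
gripper_width: 0.0637
t 15.2 tcp [ 423.  -338.7   22.3] jaw 73.0 turn [-0.211  0.001  0.   ] shift [-9.77 55.38 20.06] w 63.7 F [-0.7  0.1  6.3] j [-18.  21. -30.   0. -39. -89.]
```

```bash
python3 -m creep '[[0,0,0,0,0,0,100],[0,0,0,0,0,0,100],[0,0,0,0,0,0,100],[0,0,0,0.3,0,-0.4,100],[0,0,0,0.2,0,0,100],[0,0,0,0,0,0,100],[0,0,0,0,0,0,0],[0,0,0,0,0,0,0]]'
python3 -m creep '[[0,0,0,0,0,0,0],[0,0,0,0,0,0,0],[0,0,0,0,0,0,0],[0,0,0,0,0,0,0],[0,0,0,0,0,0,0],[0,0,0,0,0,0,0]]' 35
python3 -c "
from h import *
go((670.1,196,120),-4.9)"
```

```text
time_s: 16.0
tcp_pos: [0.4188, -0.3373, 0.0166]
eef_rot: [-33.4, 90.0, -50.4]
contact_force: [0.2, -0.1, -0.5]
gripper_width: 0.0768
time_s: 16.6
tcp_pos: [0.4188, -0.3373, 0.0166]
eef_rot: [-7.1, 90.0, -24.2]
contact_force: [-0.8, -0.4, 0.9]
gripper_width: 0.0635
t 16.6 tcp [ 418.8 -337.3   16.6] jaw 73.0 turn [-0.212  0.     0.   ] shift [-10.34  55.28  20.48] w 63.5 F [-0.8 -0.4  0.9] j [-18.  21. -31.   0. -38. -89.]
```

```bash
python3 -m creep '[[0,0,0,-1.3,0,0,0],[0,0,0,-3,0,0,0],[-0.106,0,0,-3,0,0,0],[-0.106,0,0,-3,0,0,0],[0,0,0,0,2,0.74,0],[0,0,0,0,3.5,1.3,0],[0,0,0,0,4,1.48,0],[0,0,0,0,4,1.48,0]]'
python3 -m creep '[[0,0,0,0,4,1.48,0],[0,0,0,0,4,1.48,0],[0,0,0,0,4,1.48,0],[0,0,0,0,4,1.48,0],[0,0,0,0,4,1.48,0],[0,0,0,0,4,1.48,0],[0,0,0,0,4,1.48,0],[0,0,0,0,4,1.48,0]]'
python3 -m creep '[[0,0,0,0,4,1.48,0],[0,0,0,0,3.5,1.3,0],[0,0,0,0,2,0.74,0],[0,0,0,0,0,0,0],[0,0,0,0,0,0,0]]'
python3 -c "
from h import *
go((670.1,196,26),-4.9)"
```

```text
time_s: 17.4
tcp_pos: [0.4793, -0.2055, 0.1189]
eef_rot: [161.2, 89.9, 156.2]
contact_force: [1.1, 0.4, -5.3]
gripper_width: 0.0635
time_s: 18.2
tcp_pos: [0.6246, 0.1033, 0.1184]
eef_rot: [-165.5, 89.9, -170.4]
contact_force: [0.9, -0.7, -5.2]
gripper_width: 0.0636
time_s: 18.7
tcp_pos: [0.6672, 0.1934, 0.1178]
eef_rot: [-154.9, 89.8, -159.8]
contact_force: [-0.2, -0.6, -5.5]
gripper_width: 0.0636
t 18.7 tcp [667.2 193.4 117.8] jaw 85.1 turn [ 0.001 -0.003  0.001] shift [9.18 0.28 0.27] w 63.6 F [-0.2 -0.6 -5.5] j [  32.   27.   -4.   -0.  -59. -127.]
```

```bash
python3 -m creep '[[0,0,0,3,0.25,0.2,0],[0,0,0,3,0,0,0],[0,0,0,1.5,0,0,0],[0,0,0,0.7,0,0,0],[0,0,0,0.4,0,0,0],[0,0,0,0.2,0,0,0],[0,0,0,0,0,0,0]]'
python3 -c "
from h import *
go((670.1,196,25.6),-4.9)"
```

```text
time_s: 19.4
tcp_pos: [0.6712, 0.196, 0.0326]
eef_rot: [32.1, 89.9, 27.2]
contact_force: [-0.2, 0.1, -4.6]
gripper_width: 0.0638
t 19.4 tcp [671.2 196.   32.6] jaw 85.1 turn [ 0.     0.001 -0.001] shift [ 0.7  -0.01 -0.11] w 63.8 F [-0.2  0.1 -4.6] j [  32.   32.   -8.    0.  -50. -127.]
```

```bash
python3 -m creep '[[0,0,0,0.3,0,-0.1,0],[0,0,0,0.2,0,0,0],[0,0,0,0.1,0,0,0],[0,0,0,0,0,0,0],[0,0,0,0,0,0,0]]'
python3 -c "
from h import *
go((670.1,196,25.6),-4.9)"
```

```text
time_s: 19.9
tcp_pos: [0.6696, 0.1959, 0.0257]
eef_rot: [37.1, 90.0, 32.2]
contact_force: [-0.7, -0.5, -4.3]
gripper_width: 0.0632
t 19.9 tcp [669.6 195.9  25.7] jaw 85.1 turn [ 0.  0. -0.] shift [0.01 0.01 0.05] w 63.2 F [-0.7 -0.5 -4.3] j [  32.   32.   -9.    0.  -49. -127.]
```

```bash
python3 -m creep '[[0,0,0,0.1,0,0,0],[0,0,0,0,0,0,0],[0,0,0,0,0,0,20],[0,0,0,0,0,0,60],[0,0,0,0,0,0,90],[0,0,0,0,0,0,90],[0,0,0,0,0,0,90],[0,0,0,0,0,0,90]]'
python3 -m creep '[[0,0,0,-2,0,0,90],[0,0,0,-4,0,0,90],[0,0,0,-4,0,0,100],[0,0,0,-3,0,0,100],[0,0,0,0,0,0,100]]'
python3 -c "
from h import *
go((603.6,376.9,120),3)"
```

```text
time_s: 20.7
tcp_pos: [0.6699, 0.1959, 0.0246]
eef_rot: [23.0, 90.0, 18.1]
contact_force: [0.0, 0.1, 1.2]
gripper_width: 0.0786
time_s: 21.2
tcp_pos: [0.6724, 0.1969, 0.1605]
eef_rot: [27.4, 89.5, 22.5]
contact_force: [0.9, 0.8, 0.5]
gripper_width: 0.0874
t 21.2 tcp [672.4 196.9 160.5] jaw 85.2 turn [-0.137  0.008 -0.004] shift [ 4.05 18.34 -5.93] w 87.4 F [0.9 0.8 0.5] j [  32.   25.   -1.    0.  -63. -127.]
```

```bash
python3 -m creep '[[-0.137,0,0,0,0,0,100],[0,0,0,0,2.5,-0.8,100],[0,0,0,0,4,-1.3,100],[0,0,0,0,4,-1.3,100],[0,0,0,1,4,-1.3,100],[0,0,0,2,2.5,-0.8,100],[0,0,0,1,1.3,-0.4,100],[0,0,0,0,0,0,100]]'
python3 - <<'E'
from h import *
go((603.6,376.9,17),3)
im,d=r.capture('top'); P=cloud('top',d);P[d==0]=9
for n,s in dict(slim=(.652,-.0106),tap=(.661,.0926)).items(): print(n,box(P,s,.036,.049,.062))
print('vol',box(P,(.670,.196),.028,.09,.085))
cv2.imwrite('pics/t3.png',cv2.resize(im[110:270,120:430],None,fx=2.58,fy=2.58,interpolation=3))
E
```

```text
time_s: 22.0
tcp_pos: [0.5996, 0.3764, 0.112]
eef_rot: [-141.7, 89.8, -138.7]
contact_force: [0.5, 0.7, -0.6]
gripper_width: 0.0875
t 22.0 tcp [599.6 376.4 112. ] jaw 93.1 turn [ 0.001 -0.003  0.002] shift [9.5  0.03 0.4 ] w 87.5 F [ 0.5  0.7 -0.6] j [  48.   28.   -3.   -0.  -59. -135.]
slim (651.9, -12.4, 91.8, 42.9, -6.5, 323)
tap (660.7, 91.7, 63.1, 62.3, -4.9, 346)
vol (668.7, 193.6, 130.9, 65.5, -6.7, 1074)
```

View pics/t3.png

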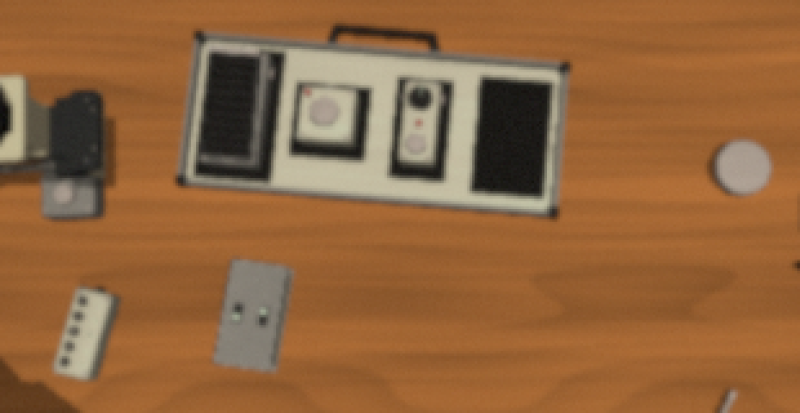

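The crop shows tap, slim and volume on their pads within about 2–3 mm, facing the right way, with the brick and DI box untouched. Next is the three-knob pedal.

```bash
python3 -m creep '[[0,0,0,3,0,0.3,100],[0,0,0,3,0,0,100],[0,0,0,2,0,0,100],[0,0,0,1,0,0,100],[0,0,0,0.4,0,0,100],[0,0,0,0,0,0,100],[0,0,0,0,0,0,100]]'
python3 -m creep '[[0,0,0,0,0,0,0],[0,0,0,0,0,0,0],[0,0,0,0,0,0,0],[0,0,0,0,0,0,0],[0,0,0,0,0,0,0],[0,0,0,0,0,0,0],[0,0,0,0,0,0,0],[0,0,0,0,0,0,0]]' 30
python3 -c "
from h import *
go((643.4,-114,140),-4.9)"
```

```text
time_s: 22.75
tcp_pos: [0.6051, 0.3761, 0.022]
eef_rot: [36.3, 89.9, 39.3]
contact_force: [-0.2, 0.2, 0.6]
gripper_width: 0.0876
time_s: 23.55
tcp_pos: [0.6045, 0.3765, 0.0211]
eef_rot: [48.9, 89.9, 51.9]
contact_force: [-1.4, 4.0, 3.4]
gripper_width: 0.0598
t 23.6 tcp [604.5 376.5  21.1] jaw 93.0 turn [ 0.138  0.001 -0.001] shift [-11.89 -48.54   8.07] w 59.8 F [-1.4  4.   3.4] j [  48.   34.   -7.   -0.  -49. -135.]
```

```bash
python3 -m creep '[[0,0,0,-1.5,0,0,0],[0,0,0,-3.4,0,0,0],[0.068,0,0,-3.5,0,0,0],[0.07,0,0,-3.5,0,0,0],[0,0,0,0,-2,0.33,0],[0,0,0,0,-3.5,0.58,0],[0,0,0,0,-4,0.67,0],[0,0,0,0,-4,0.67,0]]'
python3 -m creep '[[0,0,0,0,-4,0.67,0],[0,0,0,0,-4,0.67,0],[0,0,0,0,-4,0.67,0],[0,0,0,0,-4,0.67,0],[0,0,0,0,-4,0.67,0],[0,0,0,0,-4,0.67,0],[0,0,0,0,-4,0.67,0],[0,0,0,0,-3.5,0.58,0]]'
python3 -m creep '[[0,0,0,0,-2.5,0.4,0],[0,0,0,0,-1,0.17,0],[0,0,0,0,0,0,0],[0,0,0,0,0,0,0]]'
python3 -c "
from h import *
go((643.4,-114,30.1),-4.9)"
```

```text
time_s: 24.35
tcp_pos: [0.6137, 0.2366, 0.1389]
eef_rot: [-140.5, 89.8, -145.4]
contact_force: [0.8, -0.4, -2.8]
gripper_width: 0.0596
time_s: 25.15
tcp_pos: [0.6386, -0.082, 0.1389]
eef_rot: [-166.0, 89.8, -171.0]
contact_force: [1.2, 0.5, -2.4]
gripper_width: 0.0597
time_s: 25.55
tcp_pos: [0.6423, -0.1145, 0.1391]
eef_rot: [-178.8, 89.9, 176.2]
contact_force: [-0.0, 0.7, -3.1]
gripper_width: 0.06
t 25.6 tcp [ 642.3 -114.5  139.1] jaw 85.0 turn [-0.001 -0.001  0.   ] shift [10.9   0.06  0.11] w 60.0 F [-0.   0.7 -3.1] j [   7.   22.   -9.   -0.  -59. -102.]
```

```bash
python3 -m creep '[[0,0,0,3,0,0,0],[0,0,0,3.4,0,0,0],[0,0,0,2,0,0,0],[0,0,0,1,0,0,0],[0,0,0,0.6,0,0,0],[0,0,0,0.3,0,0,0],[0,0,0,0,0,0,0],[0,0,0,0,0,0,0]]'
python3 -c "
from h import *
go((643.4,-114,30.1),-4.9)"
```

```text
time_s: 26.35
tcp_pos: [0.6437, -0.1144, 0.0376]
eef_rot: [6.0, 89.9, 1.1]
contact_force: [0.7, -0.2, -3.2]
gripper_width: 0.0601
t 26.4 tcp [ 643.7 -114.4   37.6] jaw 85.1 turn [-0.     0.002 -0.   ] shift [ 0.75  0.03 -0.04] w 60.1 F [ 0.7 -0.2 -3.2] j [   7.   28.  -15.    0.  -47. -102.]
```

```bash
python3 -m creep '[[0,0,0,0.35,0,0,0],[0,0,0,0.2,0,0,0],[0,0,0,0.1,0,0,0],[0,0,0,0,0,0,0],[0,0,0,0,0,0,0]]'
python3 -c "
from h import *
go((643.4,-114,30.1),-4.9)"
```

```text
time_s: 26.85
tcp_pos: [0.6431, -0.1145, 0.0301]
eef_rot: [-124.4, 90.0, -129.3]
contact_force: [0.1, -0.2, -2.2]
gripper_width: 0.0595
t 26.9 tcp [ 643.1 -114.5   30.1] jaw 85.1 turn [-0.001 -0.     0.   ] shift [-0.    0.05  0.03] w 59.5 F [ 0.1 -0.2 -2.2] j [   7.   29.  -15.    0.  -47. -102.]
```

Release, retreat up and back, then check.

```bash
python3 -m creep '[[0,0,0,0.1,0,0,0],[0,0,0,0,0,0,0],[0,0,0,0,0,0,20],[0,0,0,0,0,0,60],[0,0,0,0,0,0,90],[0,0,0,0,0,0,90],[0,0,0,0,0,0,90],[0,0,0,0,0,0,90]]'
python3 -m creep '[[0,0,0,-2,0,0,90],[0,0,0,-4,0,0,90],[0,0,0,-4,0,0,100],[0,0,0,-3,0,0,100],[0,0,0,0,-3,-2,100],[0,0,0,0,-4,-2,100],[0,0,0,0,-4,-2,100],[0,0,0,0,-4,-2,100]]'
python3 -m creep '[[0,0,0,0,-4,-2,100],[0,0,0,0,-3,-1,100],[0,0,0,0,-1,0,100],[0,0,0,0,0,0,100]]'
python3 - <<'E'
from h import *
im,d=r.capture('top'); P=cloud('top',d);P[d==0]=9
for n,s in dict(slim=(.652,-.0106),tap=(.661,.0926),drive=(.643,-.114)).items(): print(n,box(P,s,.034,.049,.072))
print('vol',box(P,(.670,.196),.028,.09,.085)); print('brick',box(P,(.42,.353),.022,.08),'di',box(P,(.439,.17),.022,.08))
s=r.get_state(); print(s['time_s'],s['tcp_pos'])
cv2.imwrite('pics/t4.png',cv2.resize(im[110:270,120:430],None,fx=2.58,fy=2.58,interpolation=3))
im,_=r.capture('side'); cv2.imwrite('pics/s4.png',cv2.resize(im[110:270,220:430],None,fx=3.6,fy=3.6,interpolation=3))
E
```

```text
time_s: 27.65
tcp_pos: [0.6432, -0.1144, 0.029]
eef_rot: [-6.6, 90.0, -11.6]
contact_force: [-0.3, -0.3, 0.8]
gripper_width: 0.0783
time_s: 28.45
tcp_pos: [0.5495, -0.258, 0.1593]
eef_rot: [-10.0, 90.0, -14.9]
contact_force: [1.2, -1.0, 0.2]
gripper_width: 0.0873
time_s: 28.85
tcp_pos: [0.5133, -0.3355, 0.159]
eef_rot: [-81.2, 90.0, -86.2]
contact_force: [-0.1, 0.7, -0.6]
gripper_width: 0.0879
slim (653.0, -11.5, 94.4, 40.7, -4.8, 327)
tap (662.2, 91.5, 66.1, 62.8, -4.4, 358)Traceback (most recent call last):
  File "<stdin>", line 3, in <module>
  File "h.py", line 14, in box
    k=1+np.argmax(s[1:,4]); q=P[l==k][:,:2].astype(np.float32)
        ~~~~~~~~~^^^^^^^^^
    return _wrapfunc(a, 'argmax', axis=axis, out=out, **kwds)
    return bound(*args, **kwds)
ValueError: attempt to get argmax of an empty sequence
```

The arm hides the drive pedal from the top camera. I'll move further away.

```bash
python3 -m creep '[[0,0,0,0,-3,-1,100],[0,0,0,0,-4,-2,100],[0,0,0,0,-4,-2,100],[0,0,0,0,-4,-2,100],[0,0,0,0,-4,-2,100],[0,0,0,0,-3,-2,100],[0,0,0,0,-1,-0.5,100],[0,0,0,0,0,0,100]]'
python3 - <<'E'
from h import *
im,d=r.capture('top'); P=cloud('top',d);P[d==0]=9
cv2.imwrite('pics/t4.png',cv2.resize(im[110:270,120:430],None,fx=2.58,fy=2.58,interpolation=3))
im,_=r.capture('side'); cv2.imwrite('pics/s4.png',cv2.resize(im[110:270,220:430],None,fx=3.6,fy=3.6,interpolation=3))
print('vol',box(P,(.670,.196),.028,.09,.085)); print('brick',box(P,(.42,.353),.022,.08),'di',box(P,(.439,.17),.022,.08))
for n,s in dict(slim=(.652,-.0106),tap=(.661,.0926),drive=(.643,-.114)).items(): print(n,box(P,s,.034,.049,.072))
E
```

```text
time_s: 29.7
tcp_pos: [0.3792, -0.5538, 0.1586]
eef_rot: [140.4, 90.0, 135.4]
contact_force: [0.1, 0.3, -0.2]
gripper_width: 0.0879
vol (669.1, 192.6, 132.9, 65.1, -8.1, 1074)
brick (419.4, 352.8, 97.2, 42.5, -13.8, 540) di (438.7, 169.9, 115.6, 63.1, -8.9, 924)
slim (652.2, -11.7, 93.1, 40.5, -4.7, 331)
tap (662.5, 91.4, 66.2, 62.2, -4.2, 357)
drive (642.5, -115.0, 113.2, 66.4, -5.3, 666)
```

View pics/t4.png

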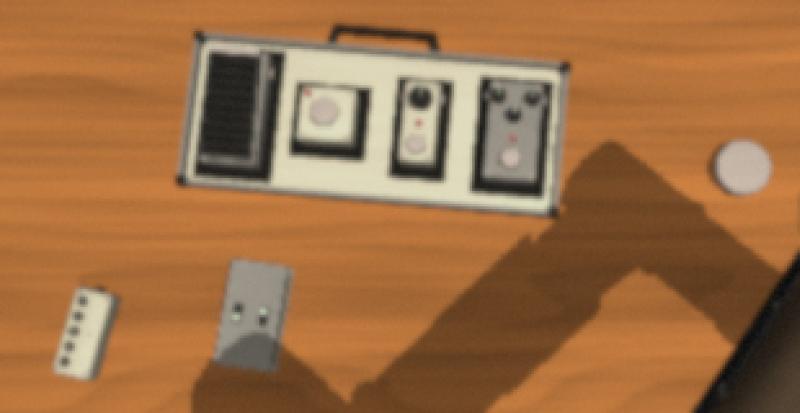

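View pics/s4.png

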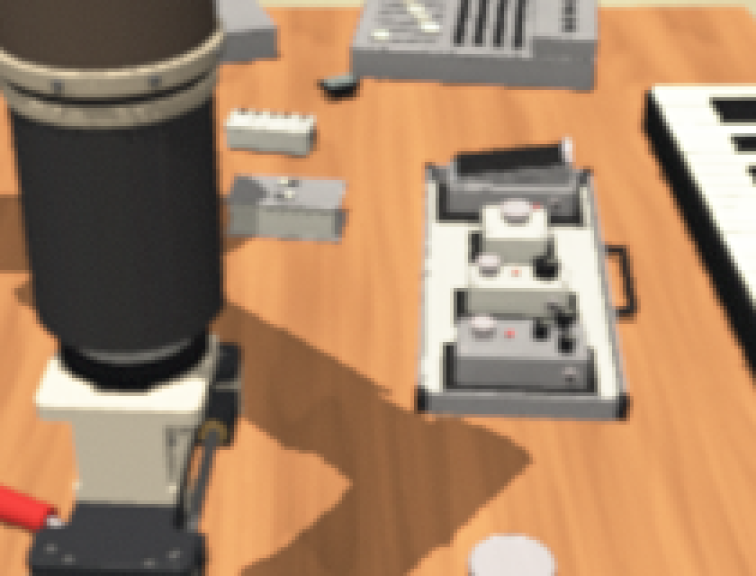

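Both views show all four pedals flat on their own pads with the footswitch or heel end to the front. The brick and DI box have not moved.

```bash
python3 -c "
from plant import r
print(r.close_job())"
```

```text
the job is handed in; nothing more can be done
None
```

All four pedals are on their own pads and released, and the job is handed in. The simulated clock read about 30 s of the 118 s allowed. I placed them in the order tap, slim, volume, three-knob; hand-in gives no verdict, so what follows rests on my own last checks.

| Pedal | Offset from pad centre (12 mm allowed) | Angle off the pad (about 8.6° allowed) |
|---|---|---|
| Slim | about 1 mm | under 1° |
| Three-knob | about 1.5 mm | under 1° |
| Tap | about 2 mm | under 1° |
| Volume | about 3.5 mm | about 3° |

- **Orientation:** the last top and side pictures show every pedal sitting flat with its footswitch or heel end towards the front.
- **Brick and DI box:** both measured within 1 mm of where they started.
- **Arm:** it ended well clear of everything.
- **Least certain:** the volume pedal's position and angle. The gripper put it down within 1 mm of the pad centre, at the pad's angle. The depth images read it further off, by up to the figures in the table. I put that down to its sloping treadle, but did not confirm it.

On the volume pedal, the first grip was too high, so I reopened, lowered the gripper and gripped again before lifting.

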